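Index the gauge carousel and pin it

ROBOT

A 7-joint arm with a two-finger parallel gripper is mounted at the origin on a cart in front of the work surface, level with it; the furniture and walls round the work are solid. World frame = base frame: x ahead of the robot, y to its left, z up, the work surface at z = 0. Lengths are in m, angles in rad, forces in N, time in s.
With the tool pointing down it reaches from about 0.4 to 0.85 m from the base axis. Payload 10.4 kg.
Tool frame: the origin (TCP) lies at the very end of the fingers, on their centre line; the grasp point (between the pads) lies 19 mm behind it; x points along the fingers, y is the direction in which the jaws open and shut, and the axes are right-handed (so a half turn about x gives the same grasp; the last joint's range is limited). The gripper opens to 85 mm and grips with 20 to 120 N. Pads are 22 mm wide; open, the fingers measure 114 mm over their backs; the gripper's body (76 mm by 85 mm) begins 54 mm behind the grasp point. The pads swing forward as they close: fully open they stand 13 mm farther back than shut.
Start: joints at [-1.35, 0.332, -0.065, 1.46, 0.022, 1.35, -0.088], TCP at [0.151, 0.607, 0.231] pointing down, gripper open.
Joint ranges: [-2.6, 2.6], [-0.5, 2.12], [-1.47, 1.34], [0.16, 2.42], [-1.27, 4.41], [0.06, 2.06], [-2.6, 2.6]. Speed limits (rad/s): [2.22, 2.22, 2.79, 2.79, 3.14, 3.14, 3.14].

INTERFACE

Orientations are given as a unit quaternion [x, y, z, w].
In Python, from workcell import monitor, camera, ticket, regions_of gives the robot as it stands.
- The arm moves only by the tool step_arm, never from a script. Its argument "increments" is a list of rows, each a list of 5 numbers: the finger opening in m, from 0 to 0.0854, then the shift along the world's x, y, z in m, then the turn about the world's z in rad. A call has 1 to 12 rows; each row shifts and turns the commanded pose from where the row before left it; what a row does not reach is not made up. A row lasts 1/12 s, in which the tool goes at most 41.7 mm and 7.16 degrees, less where a joint would pass 70% of its speed; a pose out of reach is approached as far as the arm can. A call with a gripper value outside its range is refused whole. The fingers move at their own pace and stop on an object; "force" is the grip in N (left out, the last holds). Time passes only in rows, so rows that do not move let the fingers close. It gives the time, the measured TCP pose, the force and the opening at its end, in the units of the state.
- monitor.get_obs(): the state, without advancing time (a new reading comes with each control period).
- camera(name): name is "side" or "top" or "wrist"; returns a dict with "color" (400x640x3 uint8, red, green, blue), "range_z" (400x640 float32, m along the optical axis (not along the pixel's ray), 0 where there is no reading), "fx", "fy", "cx", "cy" (pixels), "cam_to_world" (4x4, takes a point from camera to world coordinates). Camera axes: x right, y up, looking along -z (the intrinsics and any distortion apply to the point x, -y, -z); pixel columns grow to the right and rows downward; lengths in m; the calibration is good to about 2 mm. A picture is of the moment at which its call begins.
- ticket.hand_in(): hands the job in, once; it reports no verdict.
Trained networks look in a picture, given as the dict that the camera call returned (one of the last four; its "shot" number tells which), for a name from the list of things; names that differ only in an ending like _2 or _b are one class to them, and where a whole thing is asked for, a point or a joint stands for the part that bears it (a point fixed in the world has none). Each returns a list of dicts, best first, with "p" (0 to 1); they miss things now and then, are a little off and sometimes report something else, mostly with a low value. They report only what shows in the picture. A call takes as long as a camera call.
- regions_of(picture, query): "region" (400x640 bool, what is visible of it) and "centre" ([row, column] in pixels, amid what is visible of it).
The state is a dict: "clock": time; "joint_pos": joint angles; "joint_velocities": joint speeds; "tau": joint torques, N m; "position": TCP position; "ee_rot": TCP orientation; "ft_force": force on the tool from outside, world axes, zero at the start; "torque": the same for the moment, N m; "grip_width": opening from 0.0 (shut) to 1.0 (fully open).
Only numpy, scipy, OpenCV 4.12 (cv2) and the standard library are available. Lean on these libraries where they do the work, as an engineer would, in place of code of your own. Each camera call takes 0.05 s, during which the arm holds its last target. There are 200 camera calls.

TASK

Gently turn the gauge carousel until the ring gauge on its red seat, with its red ear, faces the yellow front pointer. Then drop the orange-headed index pin through the hole in the red ear and ease the carousel to and fro until the pin falls home into the hidden index plate below, its collar flush on the ear. Never force anything, and leave the tools lying round about where they are.

Things in the scene. Friction and masses are not known exactly. Their poses are not given: they have to be found in the camera images.
- carousel_base: fixed dark steel base, origin on the bench under the wheel's axis, z up; its -x axis points to the front, where a yellow pointer post (12 mm wide, 41 mm high) stands 138 mm from the axis. Fingers must never push on carousel or base with more than 22 N, and the pin's contact forces on ear, plate and base must never add up to more than 40 N (a push on the locked wheel counts there about twice)
- carousel (a joint): angle of the wheel on its base about the upright axis, rad, counter-clockwise from above positive; 0 or any whole turn puts the red ear at the front mark. Turns many turns both ways against a steady friction of about 2.5 N at the studs, stays where left. Once the pin has dropped into the index plate the wheel is locked but for about 2 mm of play and the push force rises steeply
- gauge_ring: steel ring gauge, 39 mm across, 17 mm high, screwed on a red seat beside the red ear, origin 46 mm from the axis. Wheel: aluminium disc, radius 82 mm, top 41 mm above the bench; four ears (36 mm wide, 14 mm thick, out to 121 mm from the axis) 90 degrees apart, each with a hole, one red; a stud half-way between ears. Other gauges on it reach 76 mm above the bench
- red_hole (a point): centre of the upper mouth of the vertical hole in the red ear: 10.5 mm diameter, chamfered, through the 14 mm thick ear, 100 mm from the axis, 41 mm above the bench; turns with the wheel
- front_mark (a point): fixed point 100 mm in front of the wheel's axis towards the yellow pointer, 41 mm above the bench. Below it a clamped steel index plate (50 x 76 mm, top 24 mm above the bench) has one chamfered 10.5 mm through hole, also 100 mm from the axis, set by eye: up to 8 mm to either side of the mark along the circle. It is not measured; the red ear covers it
- stud0 (a point): centre of the top of a black upright push stud on the wheel, 12 mm diameter, 100 mm from the axis, sticking up from 41 to 77 mm above the bench; turns with the wheel; may be pushed sideways (meet it slowly, under 60 mm/s: a faster knock may pass 22 N). It stands 45 degrees counter-clockwise (from above) from the red ear
- stud1 (a point): centre of the top of a black upright push stud on the wheel, 12 mm diameter, 100 mm from the axis, sticking up from 41 to 77 mm above the bench; turns with the wheel; may be pushed sideways (meet it slowly, under 60 mm/s: a faster knock may pass 22 N). It stands 135 degrees counter-clockwise (from above) from the red ear
- stud2 (a point): centre of the top of a black upright push stud on the wheel, 12 mm diameter, 100 mm from the axis, sticking up from 41 to 77 mm above the bench; turns with the wheel; may be pushed sideways (meet it slowly, under 60 mm/s: a faster knock may pass 22 N). It stands 225 degrees counter-clockwise (from above) from the red ear
- stud3 (a point): centre of the top of a black upright push stud on the wheel, 12 mm diameter, 100 mm from the axis, sticking up from 41 to 77 mm above the bench; turns with the wheel; may be pushed sideways (meet it slowly, under 60 mm/s: a faster knock may pass 22 N). It stands 315 degrees counter-clockwise (from above) from the red ear
- index_pin: loose index pin, 70 g, upright in its stand. Origin at its tip, z up the pin: steel shank 9 mm diameter, 31 mm long, tapered tip; collar 20 mm diameter, z 31 to 35 mm; orange grip 14 mm diameter, z 35 to 63 mm. In the ear, resting on the index plate, the tip is 24 mm above the bench; home, collar on the ear, 10 mm. It falls by its weight when ear and plate holes line up
- pin_stand: fixed blue block 46 x 46 x 36 mm, origin at the centre of its underside, with a vertical through hole of 12 mm diameter in which the pin stands, collar on the block
- screwdriver: screwdriver with red handle, 21 x 120 x 20 mm, lying flat, long along its y; bystander, leave alone
- oil_bottle: small oil bottle with red tip, 35 mm across, 116 mm high, standing; bystander, leave alone
- chip_brush: small brush with wooden handle, 14 x 122 x 14 mm, lying, long along its y; bystander, leave alone
- marker_pen: black and white marker pen, 12 x 98 x 12 mm, lying, long along its y; bystander, leave alone

How it is judged:
By the outcome, as a careful person would: the job done as asked, in the order asked, and still so for the second after the job is handed in, with the robot touching nothing.
It also fails if it takes over 72 s, if anything falls off the work surface, if the arm or the gripper's body presses on something with over 40 N, if the wrist force passes 120 N, or if a joint passes its speed limit or range.

## Working session

There is one attempt and no reset: what is moved stays moved. The work goes in short steps, Python scripts to look and compute and a tool call to move; the robot and the scene stay as the last step left them, time stands still between calls to the robot, and variables do not carry over. Pictures are saved under pics/ and viewed, about 8 in all and at most 12, crops included, and the job is handed in when it is done.

Besides the shell and the picture viewer there is one more tool, called after "Call:" as name([rows], argument=value, ...), one row to a line, values as JSON. step_arm: Moves the arm, as the interface text tells. Its arguments: {"type":"object","properties":{"increments":{"type":"array"},"force":{"type":"number"}},"required":["increments"]}

```bash
mkdir -p pics; cat > h.py <<'E'
import numpy as np, cv2
from workcell import monitor, camera, ticket, regions_of
def w(p,rc,z=None):
    r,c=rc; d=p["range_z"]
    T=np.array(p["cam_to_world"])
    ray=np.array([(c-p["cx"])/p["fx"],-(r-p["cy"])/p["fy"],-1.])
    if z is None:
        z0=d[int(round(r)),int(round(c))]
        return (T@np.r_[ray*z0,1])[:3]
    R=T[:3,:3]@ray; return T[:3,3]+R*(z-T[2,3])/R[2]
def cloud(p,m):
    r,c=np.nonzero(m&(p["range_z"]>0)); z=p["range_z"][r,c]
    P=np.c_[(c-p["cx"])/p["fx"]*z,-(r-p["cy"])/p["fy"]*z,-z,np.ones(len(z))]
    return (P@np.array(p["cam_to_world"]).T)[:,:3]
def save(p,n,s=None):
    im=p["color"][...,::-1]
    if s: im=im[s]
    cv2.imwrite("pics/"+n,im)
E
cat > a.py <<'E'
from h import *
o=monitor.get_obs(); print(o["clock"],o["position"],o["ee_rot"],o["grip_width"])
for n in ["top","side"]:
    p=camera(n); save(p,n+"0.png")
    print(n,np.round(p["cam_to_world"],3).tolist(),p["fx"])
    for q in ["carousel_base","red_hole","gauge_ring","stud0","index_pin","pin_stand","oil_bottle","screwdriver","chip_brush","marker_pen"]:
        for g in regions_of(p,q)[:4 if q=="stud0" else 2]:
            if g["p"]<.2: continue
            P=cloud(p,g["region"])
            print(q,round(g["p"],2),np.round(g["centre"]),np.round(np.median(P,0),3),np.round(np.percentile(P,98,axis=0),3),np.round(np.percentile(P,2,axis=0),3),len(P))
E
python3 a.py
```

```text
0.0 [0.1508088  0.60615523 0.23052568] [ 0.08549439  0.70188957 -0.08648762  0.70182735] 0.9979641552972967
top [[-0.086, 0.97, -0.226, 0.213], [-0.996, -0.086, 0.012, -0.043], [-0.007, 0.226, 0.974, 1.516], [0.0, 0.0, 0.0, 1.0]] 518.544918004967
carousel_base 0.67 [201. 305.] [ 0.572 -0.008  0.041] [0.68  0.075 0.076] [ 0.453 -0.104 -0.001] 4131
carousel_base 0.44 [198. 307.] [ 0.585 -0.016  0.042] [0.679 0.078 0.077] [ 0.492 -0.108  0.02 ] 3430
red_hole 0.87 [196. 307.] [ 0.585 -0.016  0.042] [0.681 0.077 0.077] [ 0.494 -0.109  0.005] 3447
gauge_ring 0.66 [202. 322.] [ 0.561 -0.057  0.061] [ 0.571 -0.039  0.068] [ 0.539 -0.064  0.054] 44
gauge_ring 0.58 [195. 306.] [ 0.585 -0.016  0.042] [0.68  0.072 0.076] [ 0.498 -0.105  0.03 ] 3259
stud0 0.7 [197. 306.] [ 0.586 -0.016  0.042] [0.679 0.076 0.077] [ 0.496 -0.108  0.033] 3306
pin_stand 0.59 [245. 386.] [ 0.428 -0.224  0.035] [ 0.456 -0.2    0.045] [ 0.404 -0.253 -0.003] 288
pin_stand 0.55 [252. 444.] [ 0.389 -0.407  0.011] [ 0.398 -0.352  0.02 ] [ 0.378 -0.437  0.   ] 83
oil_bottle 0.53 [178. 194.] [0.667 0.302 0.056] [0.687 0.319 
[... 646 characters left out ...]
0.123  0.005] 2436
stud0 0.84 [211. 332.] [ 0.576 -0.045  0.039] [0.681 0.072 0.072] [ 0.484 -0.121  0.027] 2277
index_pin 0.39 [266. 324.] [ 0.426 -0.234  0.052] [ 0.435 -0.227  0.067] [ 0.42  -0.239  0.035] 72
pin_stand 0.82 [274. 326.] [ 0.419 -0.243  0.025] [ 0.458 -0.21   0.036] [ 0.4   -0.26  -0.003] 471
oil_bottle 0.62 [160. 303.] [0.667 0.296 0.036] [0.986 0.868 0.086] [ 0.655  0.285 -0.253] 242
oil_bottle 0.31 [213. 332.] [ 0.58  -0.039  0.039] [0.686 0.115 0.073] [ 0.483 -0.121 -0.002] 2519
chip_brush 0.44 [174. 276.] [0.555 0.28  0.005] [0.562 0.342 0.01 ] [ 0.55   0.244 -0.002] 48
marker_pen 0.74 [332. 350.] [ 0.386 -0.419  0.008] [ 0.396 -0.357  0.013] [ 0.376 -0.445  0.002] 143
```

```bash
python3 - <<'E'
import cv2
a=cv2.imread("pics/top0.png")[140:290,180:460]; b=cv2.imread("pics/side0.png")[130:330,220:470]
a=cv2.resize(a,None,fx=2.8,fy=2.8,interpolation=3);b=cv2.resize(b,None,fx=2.8,fy=2.8,interpolation=3)
cv2.imwrite("pics/t1.png",a);cv2.imwrite("pics/s1.png",b)
E
```

```text
(no output)
```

View pics/t1.png

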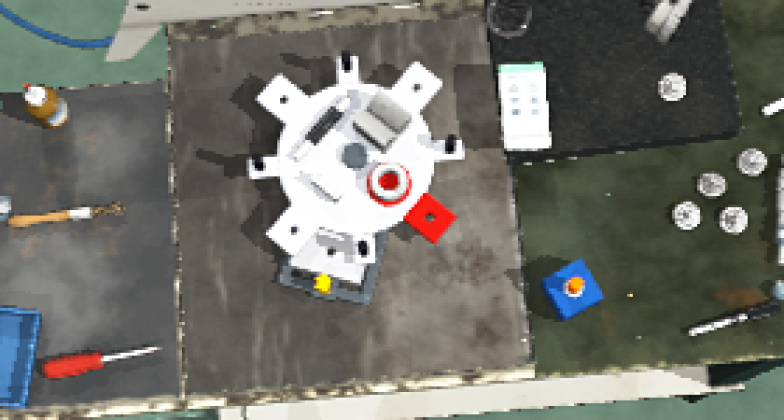

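View pics/s1.png

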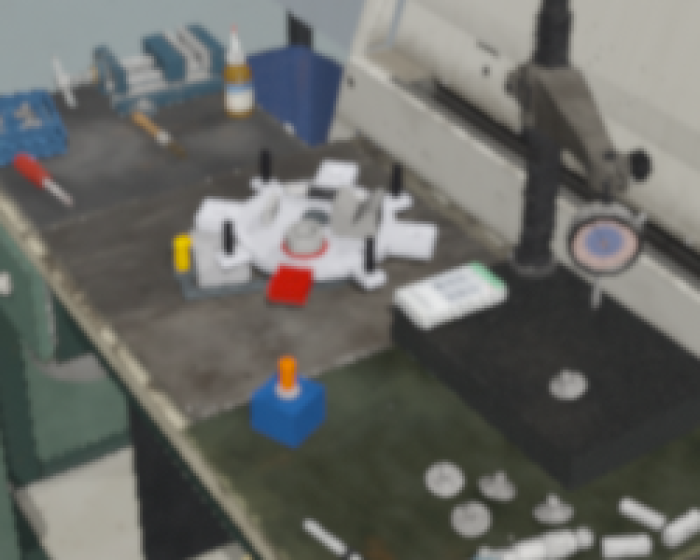

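The top crop shows the red ear's hole at (431,216), the stud in front of the pointer at (364,248), the pointer at (323,285) and the pin at (575,286). The side crop agrees. Next I'll compute positions.

```bash
cat > b.py <<'E'
from h import *
p=camera("top")
f=lambda x,y:(140+(y+.5)/2.8-.5,180+(x+.5)/2.8-.5)
S=[w(p,f(*a),.077)[:2] for a in [(346,54),(452,143),(257,159),(362,243)]]
print("studs",np.round(S,3)); 
H=w(p,f(431,216),.041); P=w(p,f(323,282),.041); print("hole",H,"pointer",P)
E=[w(p,f(*a),.041)[:2] for a in [(284,99),(417,87),(431,216),(293,231)]]; print("ears",np.round(E,3), np.mean(E,0),"studmean",np.mean(S,0))
hsv=cv2.cvtColor(p["color"],cv2.COLOR_RGB2HSV)
o=(hsv[...,0]>8)&(hsv[...,0]<20)&(hsv[...,1]>180)&(hsv[...,2]>150)
m=np.zeros_like(o);m[225:255,370:400]=1
print("pin",np.median(cloud(p,o&m),0),w(p,f(575,284),.063))
b=(hsv[...,0]>100)&(hsv[...,0]<125)&(hsv[...,1]>150)&m
C=cloud(p,b); C=C[abs(C[:,2]-.036)<.006]; r=cv2.minAreaRect(C[:,:2].astype(np.float32)*1000); print("stand",r)
# points above 0.03 around front
m2=np.zeros_like(o);m2[215:245,280:315]=1
C=cloud(p,m2);print("maxz",C[:,2].max(), C[C[:,2]>.06].round(3)[::6])
E
python3 b.py
```

```text
studs [[ 0.69  -0.015]
 [ 0.585 -0.116]
 [ 0.586  0.084]
 [ 0.489 -0.016]]
hole [ 0.51839816 -0.08847982  0.041     ] pointer [0.4591897  0.02828151 0.041     ]
ears [[ 0.658  0.055]
 [ 0.659 -0.086]
 [ 0.518 -0.088]
 [ 0.515  0.055]] [ 0.58752534 -0.01616208] studmean [ 0.58754584 -0.01547382]
pin [ 0.42837566 -0.22439268  0.06024379] [ 0.43121951 -0.22630675  0.063     ]
stand ((430.9150390625, -227.1168212890625), (45.95463180541992, 45.57218933105469), 24.486583709716797)
maxz 0.08336765819939318 [[ 0.493 -0.016  0.079]
 [ 0.488 -0.013  0.077]
 [ 0.484 -0.018  0.08 ]
 [ 0.482 -0.017  0.062]]
```

Call:
step_arm([
  [0.03, 0.018, -0.03, 0.002, -0.055],
  [0.03, 0.018, -0.03, 0.002, -0.055],
  [0.03, 0.018, -0.03, 0.002, -0.055],
  [0.03, 0.018, -0.03, 0.002, -0.055],
  [0.03, 0.018, -0.03, 0.002, -0.055],
  [0.03, 0.018, -0.03, 0.002, -0.055],
  [0.03, 0.018, -0.03, 0.002, -0.055],
  [0.03, 0.018, -0.03, 0.002, -0.055],
  [0.03, 0.018, -0.03, 0.002, -0.055],
  [0.03, 0.018, -0.03, 0.002, -0.055],
  [0.03, 0.018, -0.03, 0.002, -0.055],
  [0.03, 0.018, -0.03, 0.002, -0.055],
], force=20)

```text
clock: 2.15
position: [0.3675, 0.2449, 0.2557]
ee_rot: [0.31, 0.636, -0.309, 0.636]
ft_force: [1.2, 0.4, 0.7]
grip_width: 0.348
```

Call:
step_arm([
  [0.03, 0.018, -0.03, 0, -0.055],
  [0.03, 0.018, -0.03, 0, -0.055],
  [0.03, 0.018, -0.03, 0, -0.055],
  [0.03, 0.018, -0.03, 0, -0.055],
  [0.03, 0.018, -0.03, 0, -0.055],
  [0.03, 0.018, -0.03, 0, -0.055],
  [0.03, 0.018, -0.03, 0, -0.055],
  [0.03, 0.018, -0.03, 0, -0.055],
  [0.03, 0.018, -0.03, 0, -0.055],
  [0.03, 0.018, -0.03, 0, -0.055],
  [0.03, 0.018, -0.03, 0, -0.055],
  [0.03, 0.018, -0.03, 0, -0.055],
])

```text
clock: 3.15
position: [0.5837, -0.1148, 0.2555]
ee_rot: [0.499, 0.501, -0.498, 0.501]
ft_force: [1.5, 0.5, 0.8]
grip_width: 0.353
```

```bash
cat > c.py <<'E'
from h import *
from scipy.spatial.transform import Rotation as Ro
p=camera("wrist"); save(p,"w1.png")
o=monitor.get_obs(); R=Ro.from_quat(o["ee_rot"]).as_matrix()
print(o["clock"],o["position"],np.round(R,3).tolist(),o["joint_pos"],np.round(p["cam_to_world"],3).tolist(),p["fx"])
E
python3 c.py
```

```text
3.2 [ 0.58475761 -0.12121152  0.25485471] [[0.001, 1.0, -0.005], [-0.004, -0.005, -1.0], [-1.0, 0.001, 0.004]] [-0.46200084  0.30216845  0.73469076  1.53881829 -0.20088319  1.37765488
  0.28387864] [[1.0, -0.004, -0.002, 0.583], [0.005, 0.953, 0.303, -0.037], [0.001, -0.303, 0.953, 0.399], [0.0, 0.0, 0.0, 1.0]] 319.3657794387579
```

View pics/w1.png

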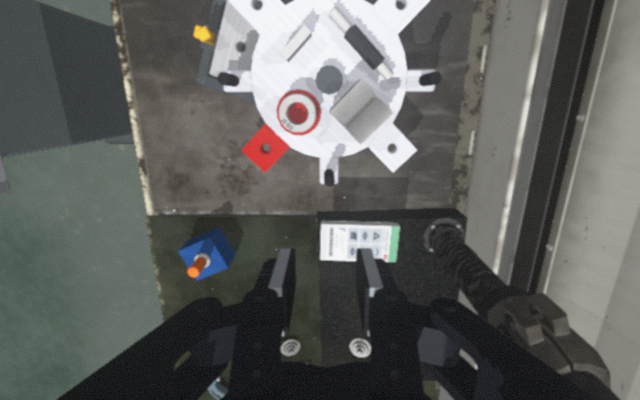

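The wrist view shows stud0's top at (329,178), the red hole at (265,148), the pointer at (203,33), the hub at (329,79) and what looks like the plate hole at (240,46). I'll convert these to positions.

```bash
cat > d.py <<'E'
from h import *
p=camera("wrist")
for n,rc,z in [("stud0",(178,329),.077),("stud3",(77,229),.077),("stud1",(77,431),.077),("hole",(148,265),.041),("ear2",(148,393),.041),("ear3",(4,257),.041),("ear1",(4,400),.041),("plate",(46,240),.024),("ptr",(33,203),.041)]: 
    print(n,np.round(w(p,rc,z),4),np.round(w(p,rc),4))
for q in ["stud0","index_pin","red_hole"]: print(q,[(round(g["p"],2),np.round(g["centre"],1)) for g in regions_of(p,q)[:4]])
E
python3 d.py; python3 b.py | grep pin; python3 -c "
from h import *
print(monitor.get_obs()['position'])"
```

```text
stud0 [ 0.5881 -0.1198  0.077 ] [ 0.5881 -0.1197  0.0777]
stud3 [ 0.4944 -0.0222  0.077 ] [ 0.49   -0.0212  0.0613]
stud1 [ 0.6839 -0.0231  0.077 ] [ 0.6961 -0.0207  0.0376]
hole [ 0.5172 -0.0938  0.041 ] [ 0.5176 -0.0935  0.0432]
ear2 [ 0.6598 -0.0945  0.041 ] [ 0.6596 -0.0944  0.0421]
ear3 [0.5182 0.0466 0.041 ] [0.5182 0.0465 0.0412]
ear1 [0.6582 0.0459 0.041 ] [0.6579 0.0455 0.0425]
plate [0.4942 0.0118 0.024 ] [0.4943 0.0118 0.0244]
ptr [0.4622 0.0214 0.041 ] [0.4614 0.0218 0.0385]
stud0 [(0.89, array([ 73.2, 326.6]))]
index_pin [(0.87, array([262.4, 196.4])), (0.17, array([ 70.5, 317.7]))]
red_hole [(0.66, array([ 76.1, 326.8]))]
pin [ 0.42954725 -0.22460722  0.06806478] [ 0.43121951 -0.22630675  0.063     ]
[ 0.58274404 -0.11237547  0.25530983]
```

Call:
step_arm([
  [0.03, 0.005, -0.003, -0.02, 0],
  [0.03, 0, 0, -0.03, 0],
  [0.03, 0, 0, -0.03, 0],
  [0.03, 0, 0, -0.03, 0],
  [0.03, 0, 0, -0.03, 0],
  [0.03, 0, 0, -0.02, 0],
  [0.03, 0, 0, 0, 0],
  [0.03, 0, 0, 0, 0],
])

```text
clock: 4.12
position: [0.5875, -0.1151, 0.0955]
ee_rot: [0.498, 0.503, -0.498, 0.502]
ft_force: [0.0, -0.3, 1.2]
grip_width: 0.352
```

```bash
python3 - <<'E'
from h import *
p=camera("wrist"); save(p,"w2.png"); print(monitor.get_obs()["position"])
a=np.radians(np.linspace(270,200.8,31)); X=.1*np.c_[np.cos(a),np.sin(a)]
print(np.round(np.diff(np.round(X,4),axis=0),4).tolist(), np.diff(a)[0])
E
```

```text
[ 0.58840433 -0.11566522  0.09673193]
[[-0.004, 0.0001], [-0.004, 0.0002], [-0.004, 0.0004], [-0.004, 0.0006], [-0.004, 0.0007], [-0.0039, 0.0009], [-0.0039, 0.001], [-0.0039, 0.0012], [-0.0037, 0.0014], [-0.0038, 0.0015], [-0.0037, 0.0016], [-0.0036, 0.0018], [-0.0035, 0.002], [-0.0034, 0.0021], [-0.0034, 0.0022], [-0.0033, 0.0023], [-0.0031, 0.0025], [-0.0031, 0.0026], [-0.0029, 0.0028], [-0.0029, 0.0028], [-0.0027, 0.003], [-0.0026, 0.003], [-0.0025, 0.0032], [-0.0024, 0.0033], [-0.0022, 0.0033], [-0.0021, 0.0035], [-0.0019, 0.0035], [-0.0018, 0.0036], [-0.0017, 0.0037], [-0.0015, 0.0037]] -0.04025892807933573
```

View pics/w2.png

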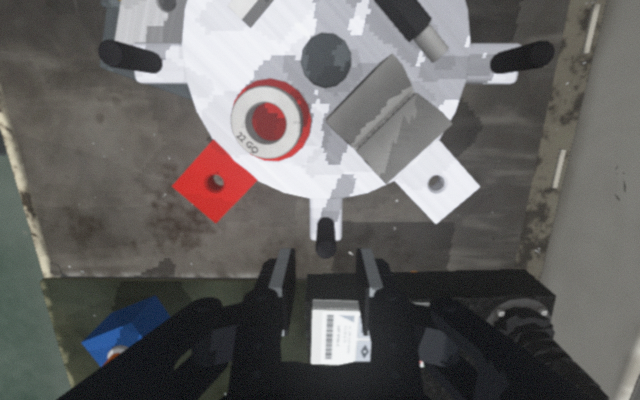

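The wrist view shows the fingers centred on stud0's column, about 326. I'll check how far out radially they are against the stud top at about (241,325).

```bash
python3 - <<'E'
from h import *
p=camera("wrist"); print(monitor.get_obs()["position"])
for rc in [(246,325),(240,325),(225,325)]: print(w(p,rc),w(p,rc,.077))
print("hub",w(p,(60,326)))
E
```

```text
[ 0.58885783 -0.11596273  0.09729326]
[ 0.58761833 -0.11418411  0.07946669] [ 0.58762896 -0.11535417  0.077     ]
[ 0.58759797 -0.11142268  0.07757393] [ 0.58760034 -0.11168203  0.077     ]
[ 0.58760017 -0.11018248  0.05814467] [ 0.58753034 -0.10269782  0.077     ]
hub [ 0.58741392 -0.01667642  0.05313145]
```

Call:
step_arm([
  [0.03, 0, 0, -0.02, 0],
  [0.03, 0, 0, -0.02, 0],
  [0.03, 0, 0, 0, 0],
  [0.03, -0.004, 0, 0, -0.04],
  [0.03, -0.004, 0.0002, 0, -0.04],
  [0.03, -0.004, 0.0004, 0, -0.04],
  [0.03, -0.004, 0.0006, 0, -0.04],
  [0.03, -0.004, 0.0007, 0, -0.04],
  [0.03, -0.0039, 0.0009, 0, -0.04],
  [0.03, -0.0039, 0.001, 0, -0.04],
  [0.03, -0.0039, 0.0012, 0, -0.04],
])

```text
clock: 5.13
position: [0.5576, -0.1119, 0.0578]
ee_rot: [0.573, 0.414, -0.571, 0.416]
ft_force: [1.9, -2.6, -1.2]
grip_width: 0.35
```

Call:
step_arm([
  [0.03, -0.0037, 0.0014, 0, -0.04],
  [0.03, -0.0038, 0.0015, 0, -0.04],
  [0.03, -0.0037, 0.0016, 0, -0.04],
  [0.03, -0.0036, 0.0018, 0, -0.04],
  [0.03, -0.0035, 0.002, 0, -0.04],
  [0.03, -0.0034, 0.0021, 0, -0.04],
  [0.03, -0.0034, 0.0022, 0, -0.04],
  [0.03, -0.0033, 0.0023, 0, -0.04],
  [0.03, -0.0031, 0.0025, 0, -0.04],
  [0.03, -0.0031, 0.0026, 0, -0.04],
])

```text
clock: 5.97
position: [0.5229, -0.0924, 0.0577]
ee_rot: [0.645, 0.292, -0.642, 0.294]
ft_force: [1.4, -4.3, -0.1]
grip_width: 0.352
```

Call:
step_arm([
  [0.03, -0.0029, 0.0028, 0, -0.04],
  [0.03, -0.0029, 0.0028, 0, -0.04],
  [0.03, -0.0027, 0.003, 0, -0.04],
  [0.03, -0.0026, 0.003, 0, -0.04],
  [0.03, -0.0025, 0.0032, 0, -0.04],
  [0.03, -0.0024, 0.0033, 0, -0.04],
  [0.03, -0.0022, 0.0033, 0, -0.04],
  [0.03, -0.0021, 0.0035, 0, -0.04],
  [0.03, -0.001, 0.0018, 0, -0.02],
  [0.03, 0, 0, 0, 0],
])

```text
clock: 6.8
position: [0.5013, -0.0646, 0.0569]
ee_rot: [0.684, 0.181, -0.683, 0.181]
ft_force: [1.4, -1.1, 0.9]
grip_width: 0.354
```

```bash
cat > e.py <<'E'
from h import *
import sys
print(monitor.get_obs()["position"],monitor.get_obs()["ft_force"])
for n in ["top","wrist"]:
    p=camera(n); save(p,n+sys.argv[1]+".png")
    hsv=cv2.cvtColor(p["color"],cv2.COLOR_RGB2HSV)
    red=((hsv[...,0]<6)|(hsv[...,0]>174))&(hsv[...,1]>180)&(hsv[...,2]>70)
    yel=(hsv[...,0]>22)&(hsv[...,0]<32)&(hsv[...,1]>180)&(hsv[...,2]>120)
    C=cloud(p,red); c=np.array([.5875,-.0162]); d=np.hypot(*(C[:,:2]-c).T); C=C[(d<.125)&(d>.085)&(abs(C[:,2]-.041)<.006)]
    if len(C): m=np.mean((C[:,:2].max(0),C[:,:2].min(0)),0); v=C[:,:2].mean(0)-c; print(n,"red ear",len(C),C[:,:2].mean(0),np.hypot(*v),np.degrees(np.arctan2(v[1],v[0]))%360)
    C=cloud(p,yel); d=np.hypot(*(C[:,:2]-c).T); C=C[(d<.15)&(d>.125)&(C[:,2]>.03)]
    if len(C): v=C[:,:2].mean(0)-c; print(n,"ptr",len(C),C.mean(0),np.hypot(*v),np.degrees(np.arctan2(v[1],v[0]))%360)
E
python3 e.py A
```

```text
[ 0.5013165  -0.06455249  0.05686654] [ 1.37477632 -1.11430672  0.86495881]
wrist red ear 3381 [0.48302603 0.00329704] 0.10627767535817835 169.42900290489186
wrist ptr 406 [0.45814475 0.02713423 0.04187353] 0.13642080622517558 161.47906345598034
```

Call:
step_arm([
  [0.03, -0.0019, 0.0035, 0, -0.037],
  [0.03, -0.0018, 0.0036, 0, -0.037],
  [0.03, -0.0017, 0.0037, 0, -0.037],
  [0.03, -0.0014, 0.0035, 0, -0.035],
  [0.03, 0, 0, 0, 0],
])

```text
clock: 7.32
position: [0.4938, -0.0499, 0.0557]
ee_rot: [0.695, 0.131, -0.695, 0.131]
ft_force: [0.9, 0.1, 0.3]
grip_width: 0.356
```

```bash
python3 e.py B
```

```text
[ 0.49383937 -0.0498758   0.05571907] [0.88088492 0.11787123 0.32459826]
wrist red ear 2752 [0.48498033 0.02153313] 0.10924317946758177 159.79348493551475
wrist ptr 377 [0.45816897 0.02710653 0.04186185] 0.136389046134384 161.4868657464582
```

View pics/wristB.png

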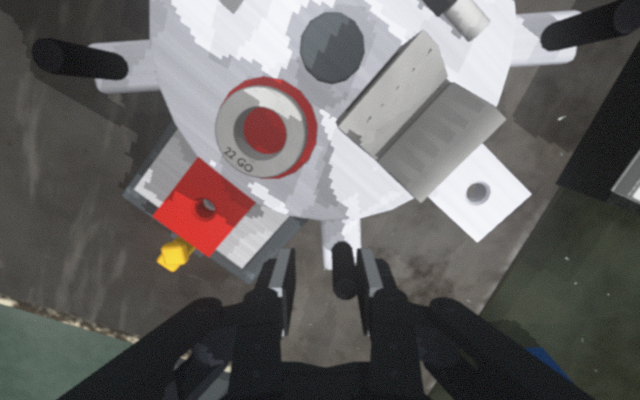

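The red ear, with its hole at (206,206), now faces the yellow pointer at (175,255). I'll back off, rise and go to the pin.

Call:
step_arm([
  [0.03, 0.001, -0.003, 0, 0],
  [0.03, 0, 0, 0.02, 0],
  [0.03, 0, 0, 0.04, 0],
  [0.045, 0, -0.005, 0.03, -0.07],
  [0.045, -0.008, -0.025, 0, -0.09],
  [0.045, -0.01, -0.025, 0, -0.09],
  [0.045, -0.01, -0.025, 0, -0.09],
  [0.045, -0.01, -0.025, 0, -0.09],
  [0.045, -0.01, -0.025, 0, -0.09],
  [0.045, -0.01, -0.025, 0, -0.09],
  [0.045, -0.0055, -0.0185, 0, -0.09],
  [0.045, 0, 0, 0, 0],
])

```text
clock: 8.42
position: [0.429, -0.231, 0.1456]
ee_rot: [0.697, -0.119, -0.697, -0.119]
ft_force: [-0.6, -0.6, -0.5]
grip_width: 0.53
```

```bash
cat > f.py <<'E'
from h import *
for n in ["top","wrist"]:
    p=camera(n); save(p,n+"C.png")
    hsv=cv2.cvtColor(p["color"],cv2.COLOR_RGB2HSV)
    o=(hsv[...,0]>6)&(hsv[...,0]<20)&(hsv[...,1]>180)&(hsv[...,2]>120)
    C=cloud(p,o); C=C[np.hypot(*(C[:,:2]-[.431,-.2265]).T)<.03]
    if len(C): print(n,len(C),C.mean(0),C.max(0),C.min(0)); T=C[C[:,2]>C[:,2].max()-.004]; print("top face",T.mean(0),len(T),(T.max(0)+T.min(0))/2)
print(monitor.get_obs()["position"],monitor.get_obs()["joint_pos"].round(2))
E
python3 f.py; python3 e.py C2
```

```text
wrist 267 [ 0.43153019 -0.22872966  0.06668589] [ 0.43617851 -0.22250345  0.07063737] [ 0.42430989 -0.23419547  0.05031947]
top face [ 0.430487   -0.22825021  0.06897002] 205 [ 0.43016546 -0.22834946  0.06868111]
[ 0.43055573 -0.22765876  0.1453269 ] [-0.75  0.2   1.27  1.97 -0.22  1.12 -1.29]
[ 0.43055573 -0.22765876  0.1453269 ] [ 0.60495395  1.51367899 -0.09070887]
top red ear 133 [0.491551   0.02044247] 0.10270774344334355 159.09837702838587
top ptr 22 [0.45919574 0.02788948 0.04046094] 0.135668222256751 161.03562565112026
wrist red ear 1423 [0.48724665 0.01896928] 0.1062431734382646 160.66892465629462
wrist ptr 96 [0.45784757 0.02597968 0.04171625] 0.1363410312422443 161.97879597979437
```

View pics/wristC.png

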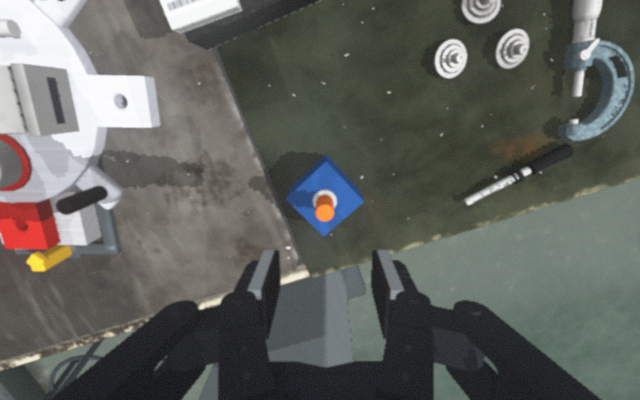

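The pin at (324,208) is centred between the fingers. I'll descend and grasp it.

Call:
step_arm([
  [0.045, 0, 0, -0.03, 0],
  [0.045, 0, 0, -0.03, 0],
  [0.045, 0, 0, -0.02, 0],
  [0.045, 0, 0, -0.01, 0],
  [0.045, 0, 0, -0.008, 0],
  [0.045, 0, 0, 0, 0],
  [0.0, 0, 0, 0, 0],
  [0.0, 0, 0, 0, 0],
  [0.0, 0, 0, 0, 0],
  [0.0, 0, 0, 0, 0],
  [0.0, 0, 0, 0, 0],
  [0.0, 0, 0, 0, 0],
], force=25)

```text
clock: 9.62
position: [0.4319, -0.2271, 0.0483]
ee_rot: [0.698, -0.115, -0.697, -0.116]
ft_force: [-1.0, 0.2, 7.8]
grip_width: 0.151
```

Call:
step_arm([
  [0.0, 0, 0, 0.003, 0],
  [0.0, 0, 0, 0.005, 0],
  [0.0, 0, 0, 0.015, 0],
  [0.0, 0, 0, 0.03, 0],
  [0.0, 0, 0, 0.03, 0],
  [0.0, 0, 0, 0, 0],
])

```text
clock: 10.12
position: [0.4328, -0.2284, 0.1347]
ee_rot: [0.699, -0.116, -0.696, -0.116]
ft_force: [1.2, -0.0, -0.8]
grip_width: 0.151
```

```bash
cat > g.py <<'E'
from h import *
import sys
p=camera("side"); save(p,"x.png"); o=monitor.get_obs()["position"]; print(o,monitor.get_obs()["ft_force"])
# project tcp
T=np.linalg.inv(np.array(p["cam_to_world"])); q=T@np.r_[o,1]; c=p["cx"]+p["fx"]*q[0]/-q[2]; r=p["cy"]+p["fy"]*q[1]/q[2]
r=int(r);c=int(c); im=cv2.resize(p["color"][r-40:r+40,c-45:c+45,::-1],None,fx=4,fy=4,interpolation=2)
a=camera("wrist"); im2=cv2.resize(a["color"][150:310,200:440,::-1],None,fx=2,fy=2)
H=max(im.shape[0],im2.shape[0]); im2=cv2.copyMakeBorder(im2,0,H-im2.shape[0],0,0,0); im=cv2.copyMakeBorder(im,0,H-im.shape[0],0,0,0)
cv2.imwrite("pics/"+sys.argv[1],cv2.hconcat([im,im2])[:600,:800])
for n,pp in(("side",p),("wrist",a)):
  for g in regions_of(pp,"index_pin")[:2]: C=cloud(pp,g["region"]); print(n,g["p"],C.min(0),C.max(0),np.median(C,0))
E
python3 g.py p1.png
```

```text
[ 0.43242955 -0.22727323  0.13265137] [-0.97281849 -0.3991981  -1.67039524]
side 0.44 [ 0.42031663 -0.24137078 -0.00164636] [ 0.5015961  -0.09147762  0.12806367] [ 0.42785184 -0.2333585   0.11115467]
wrist 0.58 [ 0.42467799 -0.23437459  0.09238679] [ 0.44038861 -0.22047415  0.15472816] [ 0.43478359 -0.22807509  0.14507244]
```

View pics/p1.png

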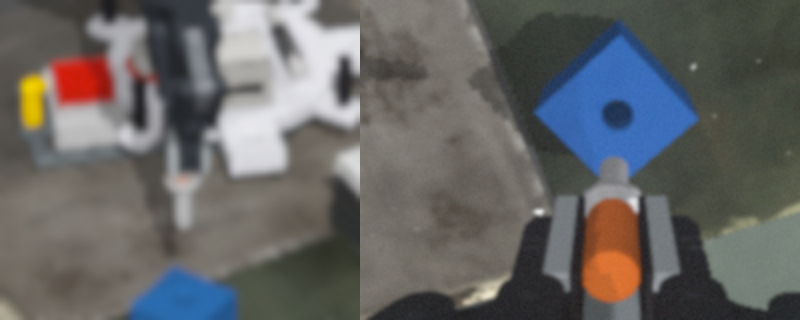

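The pin is held upright, with its collar just below the fingertips. I'll carry it to just outside the red ear and look.

Call:
step_arm([
  [0.0, 0.004, 0.02, 0.002, 0],
  [0.0, 0.004, 0.03, 0, 0],
  [0.0, 0.004, 0.033, 0, 0],
  [0.0, 0.004, 0.033, 0, 0],
  [0.0, 0.004, 0.033, 0, 0],
  [0.0, 0.004, 0.033, 0, 0],
  [0.0, 0.004, 0.033, 0, 0],
  [0.0, 0.004, 0.025, 0, 0],
  [0.0, 0.003, 0.016, 0, 0],
  [0.0, 0, 0, 0, 0],
  [0.0, 0, 0, 0, 0],
  [0.0, 0, 0, 0, 0],
])

```text
clock: 11.32
position: [0.4656, 0.0274, 0.1319]
ee_rot: [-0.697, 0.117, 0.698, 0.116]
ft_force: [-0.4, 0.3, -0.8]
grip_width: 0.147
```

```bash
cat > i.py <<'E'
from h import *
import sys
o=monitor.get_obs();p=camera("wrist"); save(p,sys.argv[1]); np.save("last.npy",np.array([p],dtype=object),allow_pickle=True)
print(o["clock"],o["position"],o["joint_pos"].round(2),o["ee_rot"].round(3),monitor.get_obs()["position"])
E
python3 i.py w3.png
```

```text
11.3167 [0.46563828 0.02738648 0.13194776] [-1.26  0.09  1.17  2.03 -0.09  1.08 -1.95] [-0.697  0.117  0.698  0.116] [0.46565776 0.0273523  0.13204322]
```

View pics/w3.png

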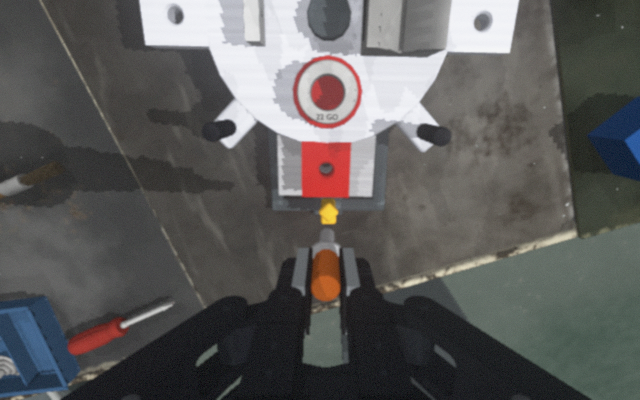

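The red hole at (326,170), pointer (329,212) and pin shank (328,235) are nearly in one line. I'll measure all three in this one picture.

```bash
cat > j.py <<'E'
from h import *
p=np.load("last.npy",allow_pickle=True)[0]
hsv=cv2.cvtColor(p["color"],cv2.COLOR_RGB2HSV)
red=(((hsv[...,0]<6)|(hsv[...,0]>174))&(hsv[...,1]>170)&(hsv[...,2]>60)).astype(np.uint8)
n,l,s,c=cv2.connectedComponentsWithStats(red)
H0=None
for k in range(1,n):
    if s[k,4]<200: continue
    m=(l==k).astype(np.uint8); cs,_=cv2.findContours(m,cv2.RETR_CCOMP,cv2.CHAIN_APPROX_NONE)
    for q in cs:
        A=cv2.contourArea(q)
        if 20<A<400:
            (x,y),r=cv2.minEnclosingCircle(q); mm=cv2.moments(q); u=(mm["m01"]/A if 0 else mm["m01"]/mm["m00"],mm["m10"]/mm["m00"]); print("hole",A,u,w(p,u,.041))
o=(hsv[...,0]>6)&(hsv[...,0]<20)&(hsv[...,1]>150)&(hsv[...,2]>60)
m=np.zeros_like(o);m[230:310,300:350]=1
C=cloud(p,o&m); print("orange",len(C),C.mean(0),C.min(0),C.max(0)); T=C[C[:,2]>C[:,2].max()-.005]; print("top",T.mean(0),len(T))
# shank points
r,cc=np.nonzero(p["range_z"]>0); mk=np.zeros_like(o); mk[215:255,315:342]=1
C=cloud(p,mk); d=np.hypot(*(C[:,:2]-[.4656,.0274]).T)
C=C[(d<.015)&(C[:,2]>.07)]; print("shank",len(C))
for a in np.arange(.085,.14,.005):
    q=C[(C[:,2]>=a)&(C[:,2]<a+.005)]
    if len(q): print(round(a,3),len(q),q.mean(0).round(4),np.ptp(q,axis=0).round(4))
print(C[:,2].min())
cv2.imwrite("pics/w3z.png",cv2.resize(p["color"][150:310,270:390,::-1],None,fx=4,fy=3.7,interpolation=2))
E
python3 j.py
```

```text
hole 209.5 (168.61256961018296, 325.9530628480509) [0.49265837 0.01760687 0.041     ]
hole 369.5 (340.0685611186288, 95.085250338295) [0.41246704 0.26306507 0.041     ]
orange 1272 [0.46646124 0.02716958 0.14663852] [0.36131706 0.02086253 0.00110606] [0.47217663 0.04978588 0.16080826]
top [0.47152778 0.03218038 0.16056635] 3
shank 506
0.09 26 [0.4663 0.0264 0.0932] [0.0038 0.0079 0.0034]
0.095 45 [0.4666 0.0262 0.0974] [0.004  0.0079 0.0049]
0.1 46 [0.4666 0.0262 0.1026] [0.0042 0.0073 0.0047]
0.105 33 [0.467  0.0262 0.107 ] [0.0026 0.0069 0.0042]
0.12 185 [0.4704 0.0252 0.1239] [0.0096 0.0139 0.0043]
0.125 121 [0.4695 0.0253 0.1268] [0.0083 0.012  0.0049]
0.13 29 [0.4696 0.0256 0.1313] [0.0034 0.0066 0.0028]
0.135 13 [0.4725 0.0179 0.1382] [0.0026 0.0018 0.0032]
0.14 8 [0.473  0.0175 0.1421] [0.0004 0.0006 0.0037]
0.09146935625278135
```

View pics/w3z.png

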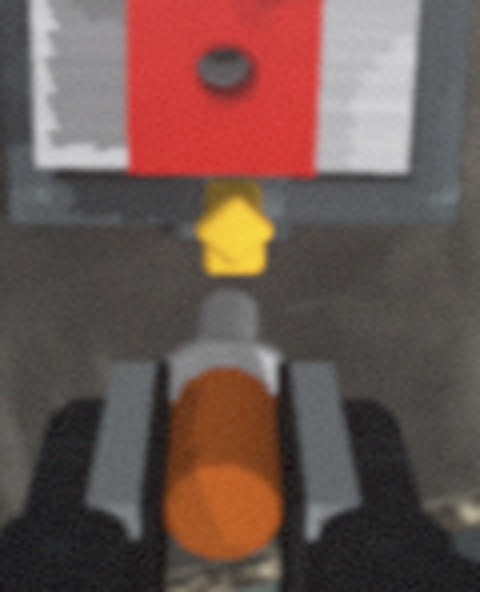

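Call:
step_arm([
  [0.0, 0.006, -0.002, -0.005, 0],
  [0.0, 0.006, -0.002, -0.01, 0],
  [0.0, 0.006, -0.002, -0.01, 0],
  [0.0, 0, 0, -0.012, 0],
  [0.0, 0, 0, 0, 0],
  [0.0, 0, 0, 0, 0],
  [0.0, 0, 0, 0, 0],
])

```text
clock: 11.95
position: [0.484, 0.0223, 0.0959]
ee_rot: [0.698, -0.116, -0.697, -0.116]
ft_force: [-0.5, 0.4, -0.2]
grip_width: 0.155
```

```bash
python3 i.py w4.png; sed -i 's/mk\[215:255,315:342\]=1/mk[200:255,312:342]=1/; s/\[.4656,.0274\]/[.4836,.0214]/; s/C\[:,2\]>.07/C[:,2]>.046/; s/arange(.085/arange(.045/; s/w3z/w4z/' j.py; python3 j.py
```

```text
11.95 [0.48402261 0.02229113 0.09588365] [-1.12  0.26  1.11  2.02 -0.27  1.02 -1.78] [ 0.698 -0.116 -0.697 -0.116] [0.48420122 0.02267827 0.09602391]
hole 242.0 (208.1315426997245, 328.1356749311295) [0.49281757 0.01744061 0.041     ]
orange 1265 [0.48478707 0.0220227  0.1104575 ] [0.40304106 0.01567842 0.00091311] [0.48998032 0.03858114 0.12515314]
top [0.48998032 0.02697106 0.12515314] 1
shank 537
0.055 36 [0.4849 0.0211 0.0579] [0.004  0.0079 0.0048]
0.06 45 [0.4852 0.0214 0.0625] [0.004  0.0076 0.0048]
0.065 49 [0.485  0.021  0.0678] [0.0044 0.0073 0.0048]
0.07 21 [0.4856 0.0211 0.0717] [0.0033 0.005  0.0037]
0.08 1 [0.4914 0.0223 0.0849] [0. 0. 0.]
0.085 267 [0.4886 0.0206 0.0882] [0.0099 0.0149 0.0048]
0.09 72 [0.4876 0.0207 0.0926] [0.0048 0.0098 0.0049]
0.095 18 [0.4882 0.0207 0.0958] [0.0022 0.0052 0.0016]
0.1 22 [0.4921 0.0168 0.1024] [0.0064 0.0141 0.0037]
0.105 6 [0.4916 0.0124 0.1069] [0.0016 0.0005 0.0029]
0.05523976041459047
```

View pics/w4z.png

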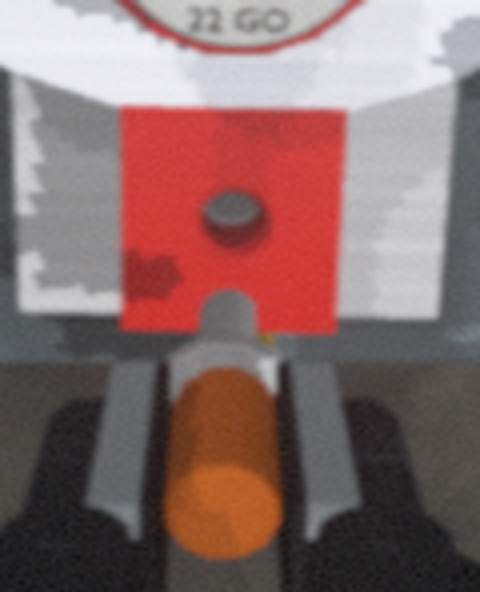

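```bash
python3 - <<'E'
from h import *
p=np.load("last.npy",allow_pickle=True)[0]
hsv=cv2.cvtColor(p["color"],cv2.COLOR_RGB2HSV)
print(hsv[222:240,328].tolist())
print(w(p,(228.4,327),.053),w(p,(228.4,327),.058))
print(hsv[236,315:342].tolist()); 
# orange top face ellipse centre crop (222,508)
print("head",w(p,(150+511/3.7,270+222/4),.1165), w(p,(150+511/3.7,270+222/4)))
print(p["range_z"][226:250:3,327], [w(p,(r,327))[[0,1,2]].round(4).tolist() for r in range(229,246,4)])
print([w(p,(r,326)).round(4).tolist() for r in range(276,300,4)])
E
```

```text
[[0, 188, 202], [0, 181, 207], [1, 190, 205], [1, 191, 206], [0, 183, 206], [0, 166, 197], [0, 118, 155], [179, 45, 124], [0, 9, 111], [150, 2, 106], [174, 11, 111], [15, 5, 111], [15, 9, 111], [170, 7, 112], [10, 7, 113], [170, 7, 112], [175, 13, 114], [168, 11, 113]]
[0.48416425 0.0212317  0.053     ] [0.48611244 0.02059177 0.058     ]
[[1, 191, 208], [1, 190, 208], [0, 189, 209], [1, 182, 202], [1, 148, 177], [0, 82, 131], [171, 17, 106], [162, 12, 103], [150, 10, 104], [158, 10, 105], [162, 12, 108], [174, 12, 109], [150, 10, 107], [10, 7, 113], [168, 11, 115], [150, 4, 120], [128, 8, 121], [173, 23, 131], [179, 77, 155], [1, 143, 185], [1, 182, 203], [1, 190, 207], [0, 190, 208], [1, 194, 205], [0, 192, 206], [0, 184, 211], [1, 193, 207]]
head [0.48217563 0.02290909 0.1165    ] [0.48251124 0.02279425 0.11705322]
[0.21106404 0.19607109 0.19198628 0.18582565 0.1824048  0.16712123
 0.16573372 0.1657202 ] [[0.4857, 0.0207, 0.0578], [0.4857, 0.0208, 0.0641], [0.4855, 0.0208, 0.0695], [0.4905, 0.0192, 0.0865], [0.4898, 0.0195, 0.0898]]
[[0.4876, 0.0208, 0.116], [0.4858, 0.0214, 0.1162], [0.4838, 0.0221, 0.116], [0.4825, 0.0226, 0.117], [0.4801, 0.0234, 0.1163], [0.4781, 0.0241, 0.1162]]
```

Call:
step_arm([
  [0.0, 0.006, -0.003, 0, 0],
  [0.0, 0.005, -0.002, 0, 0],
  [0.0, 0, 0, -0.004, 0],
  [0.0, 0, 0, -0.004, 0],
  [0.0, 0, 0, -0.002, 0],
  [0.0, 0, 0, -0.001, 0],
  [0.0, 0, 0, -0.001, 0],
  [0.0, 0, 0, -0.001, 0],
  [0.0, 0, 0, -0.001, 0],
  [0.0, 0, 0, -0.001, 0],
  [0.0, 0, 0, 0, 0],
])

```text
clock: 12.92
position: [0.4949, 0.0181, 0.0802]
ee_rot: [-0.698, 0.116, 0.698, 0.115]
ft_force: [0.3, -0.2, -0.2]
grip_width: 0.153
```

Call:
step_arm([
  [0.0, 0, 0, -0.001, 0],
  [0.0, 0, 0, -0.001, 0],
  [0.0, 0, 0, -0.001, 0],
  [0.0, 0, 0, -0.001, 0],
  [0.0, 0, 0, -0.001, 0],
  [0.0, 0, 0, -0.001, 0],
  [0.0, 0, 0, -0.001, 0],
  [0.0, 0, 0, -0.001, 0],
  [0.0, 0, 0, -0.001, 0],
  [0.0, 0, 0, -0.001, 0],
  [0.0, 0, 0, 0, 0],
])

```text
clock: 13.83
position: [0.4949, 0.018, 0.0702]
ee_rot: [-0.698, 0.116, 0.698, 0.115]
ft_force: [0.7, -0.7, -0.8]
grip_width: 0.149
```

```bash
python3 g.py p2.png
```

```text
[0.4948963  0.01802355 0.07023981] [-0.78516666 -0.60170706  0.0989145 ]
side 0.74 [ 0.46569679 -0.13935239 -0.00692967] [0.72277329 0.14551182 0.12026721] [ 0.56755021 -0.04646396  0.03870637]
wrist 0.81 [0.48728851 0.00854444 0.03362496] [0.50278064 0.02516334 0.09294503] [0.49739361 0.01721454 0.08378754]
wrist 0.49 [ 4.63763983e-01 -1.65112436e-01 -2.62009674e-05] [0.65896323 0.12744409 0.08552354] [ 0.567132   -0.00676392  0.04263206]
```

View pics/p2.png

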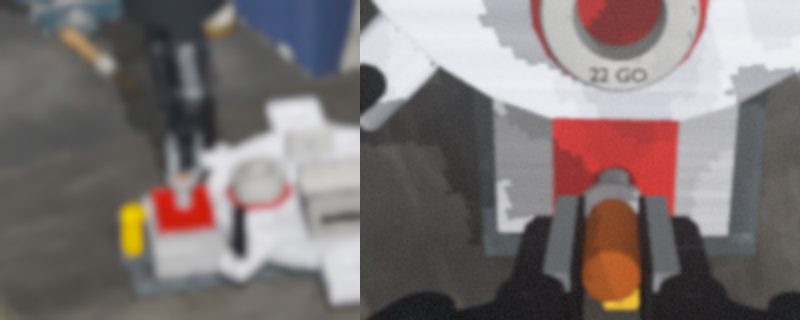

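The pin is inside the red ear's hole with no force. I'll lower it a little more, release and rise.

Call:
step_arm([
  [0.0, 0, 0, -0.001, 0],
  [0.0, 0, 0, -0.001, 0],
  [0.0, 0, 0, 0, 0],
  [0.02, 0, 0, 0, 0],
  [0.03, 0, 0, 0, 0],
  [0.035, 0, 0, 0, 0],
  [0.035, 0, 0, 0, 0],
  [0.035, 0, 0, 0.005, 0],
  [0.035, 0, 0, 0.02, 0],
  [0.035, 0, 0, 0.03, 0],
  [0.035, 0, 0, 0.03, 0],
  [0.035, 0, 0, 0, 0],
])

```text
clock: 15.03
position: [0.4975, 0.0175, 0.1581]
ee_rot: [0.699, -0.115, -0.696, -0.117]
ft_force: [1.0, 0.6, 0.4]
grip_width: 0.407
```

```bash
cat > k.py <<'E'
from h import *
import sys
p=camera("wrist"); save(p,sys.argv[1])
hsv=cv2.cvtColor(p["color"],cv2.COLOR_RGB2HSV)
o=(hsv[...,0]>6)&(hsv[...,0]<20)&(hsv[...,1]>150)&(hsv[...,2]>60)
for n,a in(("wrist",p),("top",camera("top"))):
    h=cv2.cvtColor(a["color"],cv2.COLOR_RGB2HSV); o=(h[...,0]>6)&(h[...,0]<20)&(h[...,1]>150)&(h[...,2]>60)
    C=cloud(a,o); C=C[np.hypot(*(C[:,:2]-[.493,.0174]).T)<.025]
    if len(C): zt=np.percentile(C[:,2],90); T=C[C[:,2]>zt-.004]; print(n,len(C),"head z",np.median(T[:,2]),T.mean(0)); v=T.mean(0)[:2]-[.5875,-.0164]; print(np.hypot(*v),np.degrees(np.arctan2(v[1],v[0])))
o=monitor.get_obs(); print(o["clock"],o["position"],o["ft_force"])
E
python3 k.py w5.png
```

```text
wrist 337 head z 0.07395197341185197 [0.49307967 0.01760484 0.0738416 ]
0.10035699700351305 160.19386180351043
15.1333 [0.49559538 0.01850918 0.15434343] [ 0.18291037  0.68060653 -0.50715335]
```

```bash
python3 - <<'E'
import cv2
im=cv2.imread("pics/w5.png")[120:320,200:440]; cv2.imwrite("pics/w5z.png",cv2.resize(im,None,fx=3,fy=3,interpolation=2)[:600,:800])
E
```

```text
(no output)
```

View pics/w5z.png

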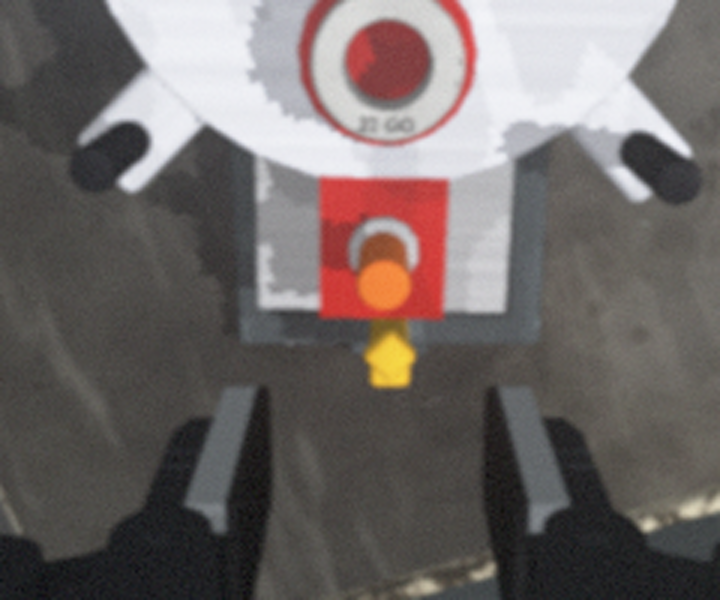

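The picture shows the collar on the red ear at (383,225) and the head at (384,285). I'll check the collar height too, since 45 mm means home and 59 mm means resting on the plate.

Call:
step_arm([
  [0.035, 0, 0, 0.01, 0],
  [0.035, 0, 0, 0, 0],
  [0.035, 0, 0, 0, 0],
  [0.035, 0, 0, 0, 0],
])

```text
clock: 15.47
position: [0.4947, 0.018, 0.163]
ee_rot: [-0.697, 0.116, 0.698, 0.115]
ft_force: [-0.5, -0.3, -0.3]
grip_width: 0.408
```

```bash
python3 k.py w6.png; python3 - <<'E'
from h import *
p=camera("wrist")
hsv=cv2.cvtColor(p["color"],cv2.COLOR_RGB2HSV); m=hsv[...,1]<60
C=cloud(p,m); d=np.hypot(*(C[:,:2]-[.493,.0174]).T); C=C[(d<.009)]; print("collar",len(C),np.percentile(C[:,2],[10,50,90]))
red=((hsv[...,0]<6)|(hsv[...,0]>174))&(hsv[...,1]>150)
C=cloud(p,red); d=np.hypot(*(C[:,:2]-[.493,.0174]).T); C=C[(d<.02)]; print("ear",len(C),np.median(C,0))
E
```

```text
wrist 327 head z 0.07392342326046157 [0.49311223 0.01765941 0.07377055]
0.10034487579811127 160.15824345852502
15.5667 [0.49466142 0.01793401 0.16291491] [-1.5907875   0.40003706 -0.11584036]
collar 123 [0.04504942 0.04611931 0.04720134]
ear 867 [0.49801826 0.01467951 0.04219194]
```

```bash
python3 -c "
from h import *
print(ticket.hand_in())"
```

```text
the job is handed in; nothing more can be done
None
```

The red ear faces the yellow pointer and the index pin is home in the index plate. I handed the job in at about 15.6 s, with the gripper open and clear above the work.

- **Turning:** I turned the carousel about 65° clockwise by pushing stud0 slowly with the straddling fingers. The wrist force read at most about 4.5 N at the end of each move.
- **Pin:** I took the pin from its stand and lowered it into the red ear's hole with no noticeable resistance. Wrist force rose to about 8 N while I gripped the pin in its stand. When I released it in the ear, it fell straight home.
- **Not done:** I did no to-and-fro easing, because the holes already lined up. I also did not nudge the wheel to feel that it is locked.

**Last checks (wrist camera):**

| Check | Reading | Expected |
|---|---|---|
| Head top | 74 mm | 73 mm home, 87 mm if only resting on the plate |
| Collar top | 46 mm | 45 mm home |
| Ear surface | 42 mm | 41 mm |

- **Alignment:** the pin sits at 160.2° round the wheel axis. The pointer reads 161–162°, so the ear is off the mark by 1–2° (about 2–3 mm at the hole), within the plate's 8 mm allowance.
- **Disagreements:** the top camera could not see the pin for a second check because the arm was in the way. The wrist and top cameras differed by about 1–2° on the ear and pointer angles.
- **Bystanders:** I kept the arm clear of the tools on the bench, but did not re-measure them at the end.

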